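# Seat a notched work post in a keyed bench socket

### The arm

A 7-joint arm with a two-finger parallel gripper is mounted at the origin on the work surface. World frame = base frame: x ahead of the robot, y to its left, z up, the work surface at z = 0. Lengths are in mm, angles in rad, forces in N, time in s.
With the tool pointing down it reaches from about 400 to 900 mm from the base axis. Payload 5.6 kg.
Tool frame: the origin (TCP) lies midway between the tips of the shut fingers; the grasp point (between the pads) lies 19 mm behind it (manip.pinch_z is the z of the grasp point in the tool frame, in mm); z points along the fingers, y is the line along which they close (so a half turn about z gives the same grasp; the last joint's range is limited). The gripper opens to 92 mm and grips with 3 to 60 N. Pads are 20 mm wide; open, the fingers measure 128 mm over their backs; the gripper's body (75 mm by 189 mm) begins 69 mm behind the grasp point.
Start: joints at [-1.301, 0.468, -0.012, 1.603, 0.006, 1.071, -0.056], TCP at [200.062, 618.453, 214.592] pointing down, gripper open.
Joint ranges: [-2.53, 2.53], [-0.31, 2.02], [-1.57, 1.55], [0.28, 2.44], [-1.29, 4.43], [0.15, 1.84], [-2.92, 2.92]. Speed limits (rad/s): [2.57, 2.57, 3.14, 3.14, 3.14, 3.14, 3.14].

### API

Orientations are given as a unit quaternion [w, x, y, z].
In Python, from station import manip gives the robot as it stands.
- The arm moves only by the shell command python3 shift.py 'ROWS' [FORCE]. ROWS is one flat JSON list of numbers that holds 1 to 20 rows one after another, with no inner brackets; each row has 5 numbers: dx, dy, dz in mm, then a turn about the tool's z in rad, then the finger opening in mm; each row shifts and turns the commanded pose from where the row before left it, along the tool's axes as they then stand; what a row does not reach is not made up. A row lasts 1/10 s, in which the tool goes at most 50 mm and 0.15 rad, less where a joint would pass 70% of its speed; a pose out of reach is approached as far as the arm can. The fingers move at their own pace and stop on an object; FORCE is the grip in N (left out, the last holds). Time passes only in rows, so rows that do not move let the fingers close. It prints the time, the measured TCP pose, the force, the opening and the grip force at its end. Input that does not fit is refused with a message, and nothing moves.
- manip.sense(): the state, without advancing time (a new reading comes with each control period).
- manip.get_image(name): name is "side" or "top"; returns the picture (420x560x3 uint8, red, green, blue); there is no depth.
- manip.calibration(name): a dict with "camera_matrix" (3x3 intrinsics, pixels), "position" and "rotation" of the camera in the world. Camera axes: x right, y up, looking along -z (the intrinsics and any distortion apply to the point x, -y, -z); pixel columns grow to the right and rows downward; lengths in mm; the calibration is good to about 2 mm. A picture is of the moment at which its call begins. calibration takes no time and is no camera call.
- manip.finish_job(): hands the job in; it is judged then, once.
The state is a dict: "t": time; "joint_positions": joint angles; "dq": joint speeds; "tau": joint torques, N m; "tcp_pos": TCP position; "tool_rot": TCP orientation; "ft_force": force on the tool from outside, world axes, zero at the start; "wrist_torque": the same for the moment, N m; "finger_gap": finger opening in mm; "grip_force": force on a finger pad.
Only numpy, scipy, OpenCV 4.12 (cv2) and the standard library are available. Lean on these libraries where they do the work, as an engineer would, in place of code of your own. Each camera call takes 0.05 s, during which the arm holds its last target. There are 200 camera calls.

### The job

Put the metal work post into the round socket of the bench mount. Resting it gently, turn it by feel until the notch in its foot finds the key deep in the bore and the post drops fully home, then, keeping it home, turn it clockwise (seen from above) until its nose points at the index rib, where the end stop is. Let go, never force it, and leave the jar, the carton and the screwdriver alone.

Things in the scene. Friction and masses are not known exactly. Their poses are not given: they have to be found in the camera images.
- post: Loose bare-metal work post, standing upright, 0.2 to 0.36 kg, 72 mm tall. Origin: centre of its underside, z up. From below: a round foot, diameter 40 mm, up to 32 mm; a round flange, diameter 54 mm, from 32 to 38 mm; on it a flat tang to grip. A nose on the flange at +x shows where the notch in the foot is.
- post_tang (a point): Centre of the grip on the post's flat upright tang, on the post's axis, 60 mm above its underside. Axes as the post's. The tang is 12 mm thick (y) by 36 mm long (x) and stands from 38 to 72 mm above the underside.
- post_notch (a point): The post's single notch, at its +x, on the underside, 15.5 mm from the axis. It is 10 mm wide and 10 mm high, open below and at the rim, and reaches inward to 9.5 mm from the axis. Axes as the post's.
- post_nose (a point): Small nose on the flange directly above the notch, 8 mm wide, standing 5 mm out of the flange. The point lies 30 mm from the axis along the post's +x, 35 mm above the underside.
- socket: Grey bench mount fixed to the table: a block 84 x 84 mm, 40 mm high, with bolted ears 25 mm wide, 13 mm high with their bolts, on its +y and -y sides. Origin: centre of its underside, z up. In its centre a round vertical bore. Pushing the post against it or its insert with more than about 40 N in all damages it.
- socket_mouth (a point): Centre of the bore's mouth, 40 mm above the table. Bore diameter 43 mm, its edge barely broken (no lead-in). A key in the bore, 7 mm wide, reaches 8 mm up from the seat, 12 to 19.5 mm off the axis: a post set in at a wrong angle rests on it 8 mm too high.
- socket_seat (a point): Bore axis at the seat, 10 mm above the table, axes as the socket's; the post's origin is here when home (flange then 2 mm above the block). Seat and key are one swivelling insert left at an unmeasured angle: the post drops in with its nose somewhere 0.4 to 1.75 rad anticlockwise (from above) of the rib, give or take 0.08 rad of slack.
- socket_rib (a point): Thin steel index rib on the block's top, at its +x, 35 mm from the bore's axis. Once home, the post carries the insert with it, stiffly (0.12 N m; rubbing on the key with under 10 N does not turn it). A hard clockwise stop lies at the rib or barely past it: the driven post's nose then points at the rib to 0.05 rad; the other stop is 1.85 rad anticlockwise.
- jar: White closed jar, 56 mm in diameter, 65 mm tall, loose; leave alone. Origin: centre of the underside.
- carton: Red closed carton lying flat, 60 x 90 x 28 mm, loose; leave alone. Origin: centre of the underside.
- screwdriver: Screwdriver lying flat, about 170 mm long, loose; leave alone. Origin: on its long axis, at its underside.

How it is judged (in metres and radians):
On the way, in this order (a step that is already met when the one before it is completed fails the run):
1. the post has dropped fully home onto the key, not yet turned to the stop (z of post in the frame of socket_seat below 0.003 m and horizontal distance between post and socket_seat below 0.004 m and y of post_nose in the frame of socket above 0.007 m), for 0.1 s.
2. the post, still home, is turned clockwise to the rib (z of post in the frame of socket_seat below 0.003 m and x of post_nose in the frame of socket above 0.02 m and y of post_nose in the frame of socket below 0.006 m), for 0.1 s.
At the end, for the whole second after the job is handed in: The post stands upright in the socket, its underside within 3 mm of the seat and its axis within 4 mm of the bore's, the nose pointing at the index rib (within 6 mm to the anticlockwise and 8 mm to the clockwise side at the nose), released and at rest (all of step 2 and horizontal distance between post and socket_seat below 0.004 m and angle between post's own z axis and vertical below 0.1 rad and y of post_nose in the frame of socket above -0.008 m and linear speed of post below 0.01 m/s); the robot touches nothing.
It fails at once if post forced against the socket with more than 40 N (contact force between post and socket above 40 N).
It fails at once if jar disturbed (distance of jar from where it was at the start of the episode above 0.015 m or angle between jar's own z axis and vertical above 0.3 rad).
It fails at once if carton disturbed (distance of carton from where it was at the start of the episode above 0.015 m).
It fails at once if screwdriver disturbed (distance of screwdriver from where it was at the start of the episode above 0.02 m).
It also fails if it takes over 64 s, if anything falls off the work surface, if the arm or the gripper's body presses on something with over 40 N, if the wrist force passes 120 N, or if a joint passes its speed limit or range.

## Working session

There is one attempt and no reset: what is moved stays moved. The work goes in short steps, Python scripts to look and compute and a shell command to move; the robot and the scene stay as the last step left them, time stands still between calls to the robot, and variables do not carry over. Pictures are saved under pics/ and viewed, at most 10 in all, crops included, and the job is handed in when it is done.

```bash
ls; mkdir -p pics; cat > h.py <<'E'
import numpy as np, cv2
from station import manip
def shot(n,f):
    im=manip.get_image(n); cv2.imwrite('pics/'+f,cv2.cvtColor(im,cv2.COLOR_RGB2BGR)); return im
def ray(n,uv):
    c=manip.calibration(n); K=np.array(c['camera_matrix']); d=np.linalg.inv(K)@[uv[0],uv[1],1]
    d=np.array(c['rotation'])@(d*[1,-1,-1]); return np.array(c['position']),d/np.linalg.norm(d)
def onz(n,uv,z):
    p,d=ray(n,uv); return p+d*(z-p[2])/d[2]
def tri(n1,a,n2,b):
    p,d=ray(n1,a);q,e=ray(n2,b)
    s=np.linalg.lstsq(np.c_[d,-e],q-p,rcond=None)[0]; A=p+s[0]*d;B=q+s[1]*e
    return (A+B)/2,np.linalg.norm(A-B)
def proj(n,P):
    c=manip.calibration(n); x=np.array(c['rotation']).T@(np.array(P)-c['position'])*[1,-1,-1]
    u=np.array(c['camera_matrix'])@x; return u[:2]/u[2]
E
python3 - <<'E'
from h import *
for n in('top','side'):
    shot(n,n+'0.png'); print(n,manip.calibration(n))
print(manip.sense(),manip.pinch_z)
E
```

```text
pics
shift.py
station.py
top {'camera_matrix': array([[454.86068593,   0.        , 278.34231218],
       [  0.        , 454.86068593, 210.19553461],
       [  0.        ,   0.        ,   1.        ]]), 'position': array([447.98442902,   9.69634528, 988.95814838]), 'rotation': array([-0.7034994 , -0.04054103,  0.04454935,  0.70813867])}
side {'camera_matrix': array([[505.13613565,   0.        , 280.4924086 ],
       [  0.        , 505.13613565, 209.99569472],
       [  0.        ,   0.        ,   1.        ]]), 'position': array([ 448.91798981, -914.53774644,  813.47616127]), 'rotation': array([ 0.90242709,  0.42659518, -0.02084626, -0.05663335])}
{'t': 0.1, 'joint_positions': array([-1.30103018,  0.46825509, -0.01161651,  1.60354474,  0.00603304,
        1.07141   , -0.05632308]), 'dq': array([ 0.00126149, -0.00142057, -0.00109696, -0.00283285,  0.00067067,
       -0.00042571, -0.00063693]), 'tau': array([ 8.16256306e-04, -5.21651244e+01, -1.25481439e-02, -2.44364798e+01,
       -5.67315810e-02,  1.40667264e-02,  4.03331137e-05]), 'tcp_pos': array([199.90089344, 617.93555722, 213.75223157]), 'tool_rot': array([-5.47403074e-05,  1.55775733e-01,  9.87792131e-01, -7.89722771e-04]), 'ft_force': array([ 0.19642088,  0.07762158, -0.04267699]), 'wrist_torque': array([ 0.00432254, -0.00548457, -0.04629063]), 'grip_force': 0.0, 'finger_gap': 92.102626643537} -18.700000000000003
```

```bash
sed -i "s/np.array(c\['rotation'\])/Rm(c['rotation'])/g; 2a from scipy.spatial.transform import Rotation as Ro\nRm=lambda q: Ro.from_quat(np.roll(q,-1)).as_matrix()" h.py;python3 -c "
from h import *
print(onz('top',(278,210),0),onz('side',(280,210),0)); print(Rm(manip.sense()['tool_rot']).round(2))"
```

```text
[568.06077041   4.41313642   0.        ] [5.57749108e+02 6.86781963e+01 1.13686838e-13]
[[-0.95  0.31 -0.  ]
 [ 0.31  0.95 -0.  ]
 [-0.   -0.   -1.  ]]
```
View pics/top0.png

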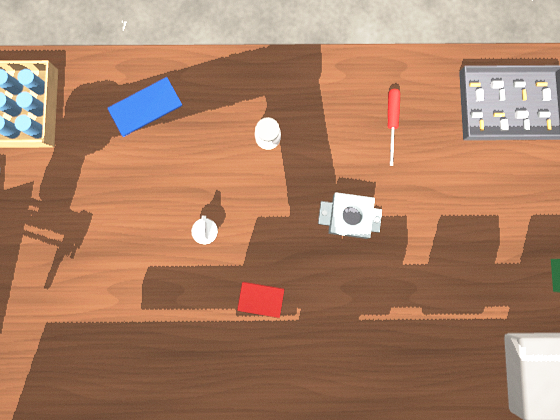

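View pics/side0.png

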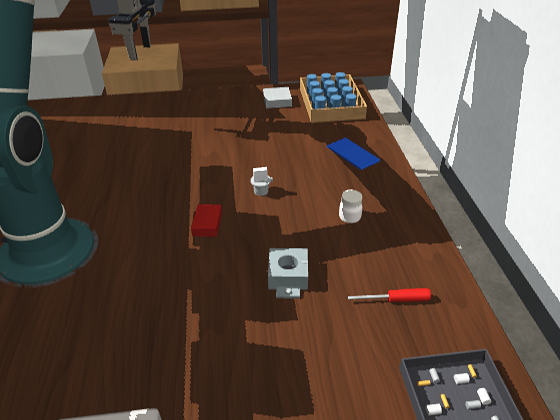

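Top: post at about (204,231), socket bore at (353,215), carton (261,300), jar (267,133), screwdriver (393,120). Side: post at (261,181), bore at (288,262). Next I'll zoom in on the post and the socket.

```bash
python3 - <<'E'
import cv2,numpy as np
t=cv2.imread('pics/top0.png');s=cv2.imread('pics/side0.png')
c=lambda i,u,v,w,h,k:cv2.resize(i[v:v+h,u:u+w],(w*k,h*k),interpolation=cv2.INTER_CUBIC)
a=np.hstack([c(t,184,206,40,50,6)[:,:240],c(t,313,185,70,50,6)[:,:420]])
b=np.hstack([c(s,241,160,40,50,6),c(s,258,240,60,60,6)[:300]])
b=np.pad(b,((0,0),(0,660-b.shape[1]),(0,0)))
cv2.imwrite('pics/z0.png',np.vstack([a,b]))
E
```

View pics/z0.png

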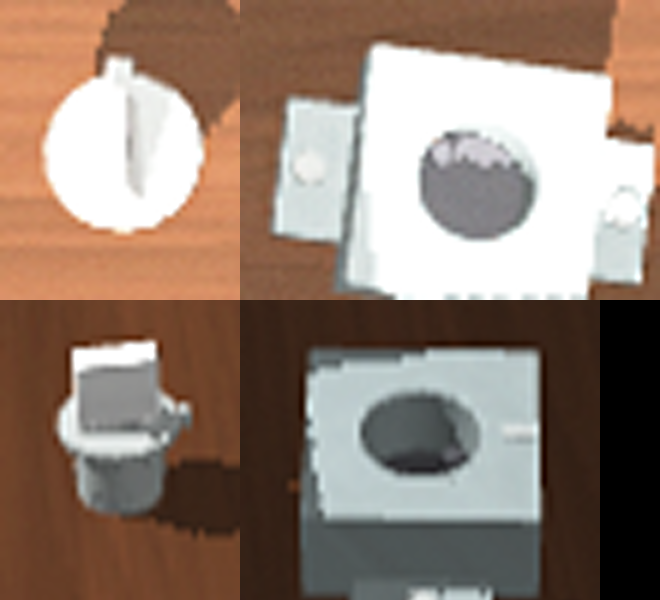

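Zoomed: nose at top (203.6,216.4), flange centre (204.3,231). The rib shows in the side view at (304,262), right of the bore (≈ +x). Bore mouth ≈ top (352.1,215.4), side (287.6,261.7). I'll refine these with masks.

```bash
cat > m.py <<'E'
from h import *
t=cv2.cvtColor(cv2.imread('pics/top0.png'),cv2.COLOR_BGR2RGB).astype(int);s=cv2.cvtColor(cv2.imread('pics/side0.png'),cv2.COLOR_BGR2RGB).astype(int)
K=8
def blob(im,u,v,w,h,f,show=''):
    c=cv2.resize(im[v:v+h,u:u+w].astype(np.uint8),None,fx=K,fy=K,interpolation=cv2.INTER_LINEAR).astype(int)
    m=f(c).astype(np.uint8); cs,_=cv2.findContours(m,cv2.RETR_LIST,cv2.CHAIN_APPROX_NONE)
    return m,[ (x[:,0]+.5)/K-.5+[u,v] for x in cs if cv2.contourArea(x)>K*K*3]
def ell(p): return cv2.fitEllipse(cv2.convexHull(p.astype(np.float32)))
E
python3 - <<'E'
from m import *
br=lambda k:(lambda c:c.sum(2)>k)
for nm,im,box,k in(('top bore',t,(335,198,35,32),600),('side bore',s,(270,250,36,24),400),('top post',t,(188,212,34,36),600)):
    m,cs=blob(im,*box,br(k))
    for p in cs: print(nm,len(p),[np.round(x,2) for x in ell(p)],p.min(0).round(1),p.max(0).round(1))
for u,v in((340,200),(352,215),(352,206),(352,225)):print(t[v,u])
for v in range(244,278,3): print(v,[int(s[v,u].sum()) for u in range(266,312,2)])
for v in range(166,198,2): print(v,[int(s[v,u].sum()) for u in range(246,278,1)])
E
```

```text
top bore 52 [array([346.16, 209.94]), array([2.1 , 2.59]), np.float64(29.49)] [345.1 208.8] [347.1 211.2]
top bore 515 [array([351.8 , 215.47]), array([18.06, 20.74]), np.float64(119.83)] [342.3 206.3] [362.1 224.7]Traceback (most recent call last):
  File "<stdin>", line 5, in <module>
  File "m.py", line 8, in ell
    def ell(p): return cv2.fitEllipse(cv2.convexHull(p.astype(np.float32)))
                       ~~~~~~~~~~~~~~^^^^^^^^^^^^^^^^^^^^^^^^^^^^^^^^^^^^^^
cv2.error: OpenCV(4.12.0) /io/opencv/modules/imgproc/src/shapedescr.cpp:361: error: (-201:Incorrect size of input array) There should be at least 5 points to fit the ellipse in function 'fitEllipseNoDirect'
```

```bash
python3 - <<'E'
from m import *
for nm,im,box,ks in(('top bore',t,(337,200,31,30),(640,680,720,745)),('side bore',s,(272,252,30,24),(330,360,400,440)),('top post',t,(188,212,34,36),(560,640,700))):
  for k in ks:
    m,cs=blob(im,*box,lambda c:c.sum(2)>k)
    for p in cs:
      if 150<len(p)<800: print(nm,k,len(p),[np.round(x,2) for x in ell(p)],p.min(0).round(1),p.max(0).round(1))
for v in range(246,280,3): print(v,[int(s[v,u].sum()) for u in range(266,312,2)])
for v in range(166,198,2): print(v,[int(s[v,u].sum()) for u in range(249,276,1)])
E
```

```text
top bore 640 464 [array([351.84, 215.52]), array([18.28, 21.1 ]), np.float64(115.85)] [342.2 206.2] [362.3 224.8]
top bore 680 472 [array([351.92, 215.4 ]), array([18.88, 21.44]), np.float64(114.99)] [342.1 205.9] [362.6 224.9]
top bore 720 498 [array([352.05, 215.24]), array([19.8 , 21.74]), np.float64(111.28)] [341.9 205.4] [362.8 225.1]
top bore 745 522 [array([352.13, 215.16]), array([20.58, 22.13]), np.float64(109.77)] [341.3 205.2] [362.9 225.6]
side bore 330 377 [array([287.3 , 262.12]), array([13.78, 19.1 ]), np.float64(94.29)] [277.7 255.2] [295.6 268.7]
side bore 360 381 [array([287.26, 262.11]), array([14.08, 19.15]), np.float64(94.99)] [277.6 255.1] [295.7 268.8]
side bore 400 393 [array([287.31, 262.05]), array([14.51, 19.51]), np.float64(94.24)] [277.6 254.8] [296.3 268.9]
side bore 440 402 [array([287.44, 262.01]), array([14.8 , 20.14]), np.float64(93.42)] [277.4 254.6] [297.2 269.1]
top post 560 641 [array([203.99, 230.4 ]), array([26.41, 28.75]), np.float64(0.47)] [190.6 215.2] [217.6 244.4]
top post 640 260 [array([205.72, 229.55]), array([ 2.82, 16.38]), np.float64
[... 3342 characters left out ...]
]
188 [214, 215, 204, 188, 301, 506, 444, 309, 274, 251, 272, 265, 300, 309, 313, 317, 315, 314, 317, 217, 99, 113, 118, 120, 116, 111, 115]
190 [212, 217, 206, 192, 244, 516, 446, 386, 339, 300, 274, 286, 299, 310, 313, 317, 315, 317, 322, 147, 108, 113, 118, 119, 117, 116, 119]
192 [213, 215, 215, 198, 193, 451, 463, 337, 284, 303, 280, 293, 300, 295, 310, 316, 320, 324, 275, 130, 111, 112, 116, 120, 116, 114, 115]
194 [208, 215, 214, 206, 202, 207, 327, 313, 350, 307, 276, 273, 306, 304, 322, 294, 275, 200, 139, 111, 113, 114, 117, 116, 114, 116, 117]
196 [205, 215, 214, 206, 202, 214, 213, 207, 219, 222, 235, 248, 191, 186, 170, 164, 163, 178, 107, 114, 109, 111, 115, 120, 119, 117, 118]
```

```bash
python3 - <<'E'
from m import *
P=lambda *a:print(*[np.round(x,1) if not isinstance(x,str) else x for x in a])
P('bore tri',*tri('top',(352.1,215.3),'side',(287.4,261.9)))
P('bore top@40',onz('top',(352.1,215.3),40),'side@40',onz('side',(287.4,261.9),40))
P('rib side@41',onz('side',(304,261.7),41))
P('flange tri',*tri('top',(204.1,231.1),'side',(259.9,180)))
P('fl top@38',onz('top',(204.1,231.1),38),'side',onz('side',(259.9,180),38))
P('nose top',onz('top',(203.6,216.6),38),'side',onz('side',(271,178.6),38))
P('tang side@72',onz('side',(259.7,169.3),72), 'ends',onz('side',(252.7,169.5),72),onz('side',(266.8,168.8),72))
# socket yaw from block top edges in top image (white mask polygon) and side
m,cs=blob(s,262,244,50,34,lambda c:c.sum(2)>450)
p=max(cs,key=len); q=cv2.approxPolyDP(p.astype(np.float32),1.5,True)[:,0]; P('side poly',q)
for a in q: P(onz('side',a,40))
m,cs=blob(t,325,185,58,60,lambda c:c.min(2)>225)
p=max(cs,key=len); q=cv2.approxPolyDP(p.astype(np.float32),1.5,True)[:,0]; P('top poly',q)
for a in q: P(onz('top',a,40))
E
```

```text
bore tri [ 549.6 -151.5   36.1] 3.7
bore top@40 [ 551.  -150.9   40. ] side@40 [ 547.2 -155.6   40. ]
rib side@41 [ 582.4 -160.6   41. ]
flange tri [518.2 160.5  31.9] 4.5
fl top@38 [519.9 159.6  38. ] side [515.4 152.   38. ]
nose top [550.5 161.   38. ] side [544.8 154.2  38. ]
tang side@72 [516.1 151.7  72. ] ends [498.2 153.2  72. ] [534.4 151.5  72. ]
side poly [[269.1 252.6]
 [271.9 275.7]
 [307.1 276.1]
 [306.3 248.7]
 [289.1 248.1]]
[ 511.2 -122.    40. ]
[ 510.1 -191.2   40. ]
[ 582.4 -201.8   40. ]
[ 593.9 -120.6   40. ]
[ 556.5 -113.7   40. ]
top poly [[334.9 192.8]
 [332.9 211.6]
 [334.9 231.9]
 [343.8 235.1]
 [369.9 233.6]
 [372.2 221.9]
 [378.3 221.7]
 [381.1 216.1]
 [381.1 209.1]
 [373.2 207.6]
 [374.1 197.9]]
[ 599.  -115.9   40. ]
[ 559.2 -110.8   40. ]
[ 516.3 -114.1   40. ]
[ 509.6 -132.5   40. ]
[ 512.4 -187.3   40. ]
[ 536.7 -192.7   40. ]
[ 537.2 -205.6   40. ]
[ 549.  -211.8   40. ]
[ 563.8 -212.3   40. ]
[ 567.1 -195.8   40. ]
[ 587.6 -198.3   40. ]
```

```bash
python3 shift.py '[-30, -23, 0, 0, 92, -30, -23, 0, 0, 92, -30, -23, 0, 0, 92, -30, -23, 0, 0, 92, -30, -23, 0, 0, 92, -30, -23, 0, 0, 92, -30, -23, 0, 0, 92, -30, -23, 0, 0, 92, -30, -23, 0, 0, 92, -30, -23, 0, 0, 92, -30, -23, 0, 0, 92, -30, -23, 0, 0, 92, -30, -23, 0, 0, 92, -30, -23, 0, 0, 92, -24, -18, 0, 0, 92]'
python3 shift.py '[0, 0, 0, 0.15, 92, 0, 0, 0, 0.15, 92, 0, 0, 0, 0.15, 92, 0, 0, 0, 0.15, 92, 0, 0, 0, 0.15, 92, 0, 0, 0, 0.15, 92, 0, 0, 0, 0.15, 92, 0, 0, 0, 0.15, 92, 0, 0, 0, 0.15, 92, 0, 0, 0, 0.15, 92, 0, 0, 0, 0.15, 92, 0, 0, 0, 0.15, 92, 0, 0, 0, 0.15, 92, 0, 0, 0, 0.15, 92, 0, 0, 0, 0.15, 92, 0, 0, 0, 0.15, 92, 0, 0, 0, 0.15, 92, 0, 0, 0, 0.15, 92, 0, 0, 0, 0.07, 92, 0, 0, 0, 0, 92]'
python3 - <<'E'
from h import *
s=manip.sense(); print(s['tcp_pos'],Rm(s['tool_rot']).round(3),s['joint_positions'].round(2))
a=shot('top','t1.png');b=shot('side','s1.png')
u,v=map(int,proj('top',s['tcp_pos']));x,y=map(int,proj('side',s['tcp_pos'])); print(u,v,x,y)
c=lambda i,u,v:cv2.resize(i[v-40:v+40,u-50:u+50],(400,320),interpolation=cv2.INTER_CUBIC)
cv2.imwrite('pics/z1.png',np.hstack([c(a,u,v),c(b,x,y)])[:,:,::-1])
E
```

```text
t: 1.6
tcp_pos: [518.7, 155.9, 214.4]
tool_rot: [0.0, 0.157, 0.988, -0.0]
ft_force: [0.6, 0.7, -0.2]
finger_gap: 91.9
grip_force: 0.0
t: 3.6
tcp_pos: [517.5, 158.3, 214.3]
tool_rot: [0.0, 1.0, 0.029, -0.0]
ft_force: [-0.6, -0.4, -0.1]
finger_gap: 91.7
grip_force: 0.0
[517.53539314 158.32784033 214.25940396] [[ 0.998  0.059 -0.001]
 [ 0.059 -0.998 -0.001]
 [-0.001  0.001 -1.   ]] [-0.96  0.33  0.74  1.91 -0.27  1.   -1.61]
188 224 257 118
```

View pics/z1.png

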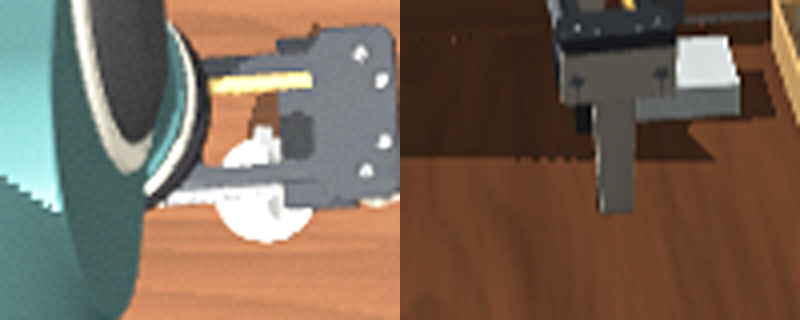

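Side crop: the near finger's tip bottom is centred at about (261,131). In the top crop the arm hides the tips. I'll compare the finger with its predicted projection.

```bash
python3 - <<'E'
from h import *
s=manip.sense();T=s['tcp_pos'];R=Rm(s['tool_rot'])
for y in(46,64):
  print(y,[proj('side',T+R@[x,y,0]).round(1) for x in(-10,0,10)])
im=cv2.cvtColor(cv2.imread('pics/s1.png'),cv2.COLOR_BGR2GRAY).astype(int)
for v in range(112,136,2): print(v,list(im[v,250:272]))
E
```

```text
46 [array([256.5, 128.7]), array([260.8, 128.3]), array([265. , 127.9])]
64 [array([257.7, 132.7]), array([262. , 132.2]), array([266.3, 131.8])]
112 [np.int64(42), np.int64(41), np.int64(42), np.int64(40), np.int64(38), np.int64(80), np.int64(99), np.int64(79), np.int64(80), np.int64(80), np.int64(79), np.int64(80), np.int64(80), np.int64(78), np.int64(79), np.int64(74), np.int64(37), np.int64(39), np.int64(40), np.int64(40), np.int64(38), np.int64(36)]
114 [np.int64(42), np.int64(41), np.int64(41), np.int64(40), np.int64(39), np.int64(63), np.int64(120), np.int64(78), np.int64(80), np.int64(80), np.int64(80), np.int64(80), np.int64(79), np.int64(79), np.int64(79), np.int64(80), np.int64(36), np.int64(38), np.int64(39), np.int64(40), np.int64(39), np.int64(36)]
116 [np.int64(41), np.int64(43), np.int64(41), np.int64(41), np.int64(37), np.int64(32), np.int64(143), np.int64(80), np.int64(78), np.int64(80), np.int64(80), np.int64(79), np.int64(79), np.int64(77), np.int64(77), np.int64(64), np.int64(37), np.int64(38), np.int64(39), np.int64(38), np.int64(38), np.int64(35)]
118 [np.int64
[... 2107 characters left out ...]
78), np.int64(77), np.int64(76), np.int64(78), np.int64(77), np.int64(73)]
132 [np.int64(79), np.int64(77), np.int64(79), np.int64(77), np.int64(77), np.int64(79), np.int64(79), np.int64(75), np.int64(72), np.int64(73), np.int64(81), np.int64(80), np.int64(79), np.int64(79), np.int64(78), np.int64(79), np.int64(79), np.int64(76), np.int64(75), np.int64(78), np.int64(78), np.int64(75)]
134 [np.int64(79), np.int64(77), np.int64(78), np.int64(77), np.int64(77), np.int64(77), np.int64(79), np.int64(79), np.int64(77), np.int64(78), np.int64(79), np.int64(81), np.int64(78), np.int64(79), np.int64(79), np.int64(78), np.int64(79), np.int64(78), np.int64(76), np.int64(77), np.int64(79), np.int64(78)]
```

```bash
python3 shift.py '[0, 0, 40, 0, 92, 0, 0, 40, 0, 92, 0, 0, 40, 0, 92, 0, 0, 30, 0, 92, 0, 0, 15, 0, 92, 0, 0, 6, 0, 92, 0, 0, 0, 0, 92]'
python3 shift.py '[0, 0, 0, 0, 60, 0, 0, 0, 0, 40, 0, 0, 0, 0, 30, 0, 0, 0, 0, 24, 0, 0, 0, 0, 20, 0, 0, 0, 0, 16, 0, 0, 0, 0, 10, 0, 0, 0, 0, 8, 0, 0, 0, 0, 8, 0, 0, 0, 0, 8]' 15
python3 - <<'E'
from h import *
s=manip.sense(); print(s['tcp_pos'],Rm(s['tool_rot']).round(3))
b=shot('side','s2.png')
cv2.imwrite('pics/z2.png',cv2.resize(b[130:220,200:320],(720,540),interpolation=cv2.INTER_CUBIC)[:,:,::-1])
E
```

```text
t: 4.4
tcp_pos: [518.2, 158.2, 43.7]
tool_rot: [0.0, 1.0, 0.029, 0.0]
ft_force: [-0.1, 0.3, 0.2]
finger_gap: 92.3
grip_force: 0.0
t: 5.4
tcp_pos: [517.9, 158.3, 43.6]
tool_rot: [0.0, 1.0, 0.029, -0.0]
ft_force: [0.2, 0.9, -0.4]
finger_gap: 14.0
grip_force: 0.0
[517.85915817 158.26508137  43.55374307] [[ 0.998  0.059 -0.   ]
 [ 0.059 -0.998 -0.   ]
 [-0.     0.    -1.   ]]
```

View pics/z2.png

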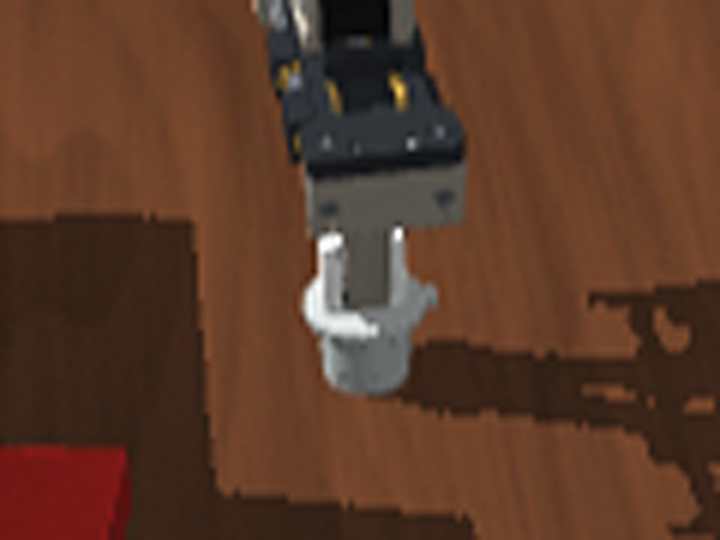

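The finger sits between the tang's ends (zoomed 326–403, finger 345–390), so x is within about 1–2 mm. I'll close it.

```bash
python3 shift.py '[0, 0, 0, 0, 8, 0, 0, 0, 0, 8, 0, 0, 0, 0, 8, 0, 0, 0, 0, 8]' 20
python3 - <<'E'
from h import *
b=shot('side','s3.png').astype(int).sum(2)
for v in range(168,196,2): print(v,*b[v,248:274])
E
```

```text
t: 5.85
tcp_pos: [517.8, 158.3, 43.5]
tool_rot: [0.0, 1.0, 0.029, -0.0]
ft_force: [-0.3, -0.2, -1.1]
finger_gap: 11.6
grip_force: 20.0
168 199 203 197 298 233 230 215 238 230 239 249 239 245 249 229 240 209 371 422 219 223 233 231 202 219 210
170 200 202 198 191 178 706 765 743 599 258 227 235 235 235 230 226 204 464 492 320 222 225 224 216 208 226
172 200 204 200 196 168 602 430 417 303 383 226 236 235 230 226 223 215 376 452 329 219 225 224 221 215 223
174 209 206 198 196 173 598 463 442 319 353 232 232 236 232 225 225 213 372 445 372 211 221 223 220 215 215
176 201 208 190 180 337 683 440 431 444 310 232 235 231 230 227 219 216 329 430 432 423 254 213 217 210 210
178 200 200 274 615 702 711 421 421 440 249 232 233 232 226 223 218 209 447 435 415 358 366 358 364 340 204
180 203 196 379 705 684 639 457 417 490 225 190 202 236 228 259 236 218 467 388 383 367 371 386 293 302 207
182 209 203 274 673 689 686 612 553 558 565 572 579 351 364 368 370 371 367 368 371 369 378 274 212 217 214
184 207 211 198 257 501 583 621 684 692 688 690 692 702 567 579 591 358 378 366 366 315 259 222 220 221 217
186 207 214 214 196 182 325 469 289 243 377 366 367 427 408 354 307 310 280 328 314 248 220 232 176 174 171
188 202 212 213 204 184 379 504 444 309 231 254 245 265 302 309 316 318 317 316 318 220 103 112 118 117 116
190 200 214 214 206 192 239 513 446 388 336 303 275 290 302 308 317 317 315 318 320 144 108 116 117 116 118
192 198 212 216 213 195 240 449 458 334 363 307 274 291 302 293 311 317 320 328 273 129 112 112 117 117 116
194 195 207 214 213 204 202 244 323 313 348 281 274 271 305 305 322 295 275 243 136 112 112 115 118 116 116
```

```bash
python3 - <<'E'
from h import *
s=manip.sense();T=s['tcp_pos'];R=Rm(s['tool_rot'])
p=lambda o:proj('side',T+R@o).round(2)
print('finger outer z+2',p([-10,24,-2]),p([0,24,-2]),p([10,24,-2]), 'mid',p([-10,24,-15]),p([10,24,-15]))
print('tang near face top',p([-18,6,-28]),p([18,6,-28]),'z50',p([-18,6,-10]),p([18,6,-10]))
print('tang far top',p([-18,-6,-28]),p([18,-6,-28]))
print('flange L/R',p([-27,0,5.5]),p([27,0,5.5]), 'nose tip',p([32,0,6]))
print('foot L/R',p([-20,0,36]),p([20,0,36]),'bottom front',p([0,20,43.5]))
E
```

```text
finger outer z+2 [258.03 181.97] [261.88 181.52] [265.72 181.08] mid [257.83 177.85] [265.57 176.97]
tang near face top [253.53 170.04] [267.41 168.49] z50 [253.84 175.77] [267.6  174.21]
tang far top [252.89 167.42] [266.68 165.89]
flange L/R [250.37 179.69] [270.78 177.35] nose tip [272.66 177.29]
foot L/R [253.55 188.71] [268.45 186.97] bottom front [262.24 194.6 ]
```

```bash
python3 shift.py '[0, 0, -10, 0, 8, 0, 0, -25, 0, 8, 0, 0, -25, 0, 8, 0, 0, -5, 0, 8, 0, 0, 0, 0, 8]' 25
python3 shift.py '[1.1, 15, 0, 0, 8, 1.1, 27, 0, 0, 8, 1.1, 27, 0, 0, 8, 1.1, 27, 0, 0, 8, 1.1, 27, 0, 0, 8, 1.1, 27, 0, 0, 8, 1.1, 27, 0, 0, 8, 1.1, 27, 0, 0, 8, 1.1, 27, 0, 0, 8, 1.1, 27, 0, 0, 8, 1.1, 27, 0, 0, 8, 1.2, 20, 0, 0, 8, 0, 7.3, 0, 0, 8, 0, 0, 0, 0, 8, 0, 0, 0, 0, 8]'
python3 - <<'E'
from h import *
s=manip.sense(); print(s['tcp_pos'],s['joint_positions'].round(2),s['ft_force'])
a=shot('top','t4.png');b=shot('side','s4.png')
z=lambda i,u,v:cv2.resize(i[v:v+80,u:u+65],(390,480),interpolation=cv2.INTER_CUBIC)
cv2.imwrite('pics/z4.png',np.hstack([z(a,320,175),z(b,255,215)])[:,:,::-1])
T=s['tcp_pos'];R=Rm(s['tool_rot']);p=lambda o:proj('side',T+R@o).round(2)
print('pred foot L/R',p([-18.2,0,43.5]),p([21.8,0,43.5]),'front',p([1.8,20,43.5]),'flange',p([-25.2,0,5.5]),p([28.8,0,5.5]))
E
```

```text
t: 6.4
tcp_pos: [518.2, 158.7, 109.4]
tool_rot: [-0.001, 1.0, 0.03, 0.001]
ft_force: [0.7, -0.3, -2.7]
finger_gap: 12.1
grip_force: 25.0
t: 7.9
tcp_pos: [548.8, -151.8, 107.8]
tool_rot: [-0.0, 1.0, 0.03, -0.001]
ft_force: [0.2, 0.2, -2.3]
finger_gap: 11.6
grip_force: 25.0
[ 548.84025421 -151.79668852  107.83716761] [-0.3   0.54  0.67  1.92 -0.44  0.84 -0.91] [ 0.18674969  0.24517864 -2.28315688]
pred foot L/R [279.4  253.56] [297.94 251.08] front [290.52 258.9 ] flange [275.87 240.8 ] [301.48 237.46]
```

View pics/z4.png

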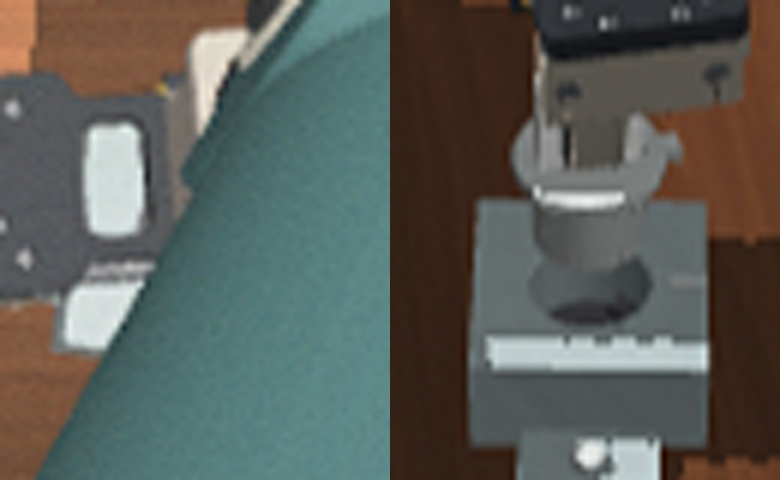

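Side crop: the foot spans u≈278.4–296.6 with its lower front at v≈259.3. The bore lies just below, about 277.5–297. The top view is blocked by the arm. Exact edges next.

```bash
python3 - <<'E'
from h import *
b=cv2.imread('pics/s4.png').astype(int).sum(2)
for v in range(236,272,2): print(v,*b[v,274:302])
print('col288',*b[246:272,288]); print('col284',*b[246:272,284]);print('col292',*b[246:272,292])
T=manip.sense()['tcp_pos'];R=Rm(manip.sense()['tool_rot'])
c=T+R@[1.8,0,43.5]; print(c); 
th=np.linspace(0,6.28,181)
for z,r in((c[2],20),(40,20),(40,21.5)):
    q=np.array([proj('side',[c[0]+r*np.cos(a),c[1]+r*np.sin(a),z]) for a in th]); print(z,r,q.min(0).round(2),q.max(0).round(2),proj('side',[c[0],c[1],z]).round(2))
print('d/dx',proj('side',[c[0]+1,c[1],40])-proj('side',[c[0],c[1],40]),'d/dy',proj('side',[c[0],c[1]+1,40])-proj('side',[c[0],c[1],40]))
E
```

```text
236 120 113 131 324 387 262 426 364 404 284 126 230 237 235 234 233 227 228 223 214 321 436 427 398 356 231 192 233
238 116 153 352 381 378 277 438 431 440 323 76 286 235 234 234 230 228 227 220 206 371 430 426 389 361 365 374 386
240 106 258 377 370 370 295 429 431 434 324 70 340 230 232 232 229 227 223 216 191 436 450 412 312 365 366 364 326
242 114 221 385 371 365 351 441 415 417 393 190 307 222 245 231 262 257 282 232 303 342 368 367 366 370 372 374 213
244 116 129 263 384 376 367 365 363 366 369 369 373 372 372 373 375 372 373 373 370 368 371 369 372 371 381 240 194
246 115 117 137 200 280 574 354 352 353 349 346 346 348 346 349 350 350 352 355 360 368 374 377 366 356 268 199 198
248 260 241 241 234 233 319 478 573 581 625 666 691 690 709 710 685 679 634 633 579 351 348 343 285 267 267 269 271
250 320 319 317 321 288 196 207 248 289 282 270 281 264 270 290 284 290 299 290 312 313 280 313 295 305 306 305 309
252 316 315 316 319 292 201 222 230 237 240 246 258 272 283 296 304 312 313 315 319 315 314 309 305 310 310 311 310
254 315 315 317 317 309 199 232 229 237 241 249 258 272 28
[... 902 characters left out ...]
301 301 306 311 305 305 304 308 312 313 309 302 278 305 304 306 307 302 298 296 298
col288 349 567 710 555 290 305 296 295 295 298 298 296 291 285 264 246 250 252 228 181 153 154 144 247 308 489
col284 346 570 666 489 270 242 246 245 249 246 250 245 244 260 273 271 272 274 275 231 161 152 175 264 311 283
col292 355 579 633 422 290 299 315 317 318 317 317 319 327 270 206 213 213 213 201 172 129 91 158 267 302 494
[ 551.05948559 -150.97997097   64.65583277]
64.65583276832851 20 [279.45 245.46] [298.32 258.66] [288.88 251.97]
40 20 [279.58 253.69] [298.19 266.93] [288.88 260.22]
40 21.5 [278.89 253.2 ] [298.89 267.45] [288.88 260.22]
d/dx [ 0.46098033 -0.04323561] d/dy [-0.06169465 -0.328074  ]
```

```bash
python3 shift.py '[0, 2, 5, 0, 8, 0, 0, 10, 0, 8, 0, 0, 4, 0, 8, 0, 0, 0, 0, 8, 0, 0, 0, 0, 8, 0, 0, 0, 0, 8]' 15
python3 -c "
from h import *
s=manip.sense();T=s['tcp_pos'];R=Rm(s['tool_rot']);print(T,R.round(4),T+R@[1.8,0,43.5],s['ft_force'])"
```

```text
t: 8.6
tcp_pos: [549.8, -154.8, 89.7]
tool_rot: [0.0, 1.0, 0.029, 0.0]
ft_force: [0.3, 0.0, -3.0]
finger_gap: 11.5
grip_force: 15.0
[ 549.76140738 -154.76041491   89.745759  ] [[ 9.983e-01  5.870e-02  4.000e-04]
 [ 5.870e-02 -9.983e-01 -1.000e-04]
 [ 4.000e-04  1.000e-04 -1.000e+00]] [ 551.57523991 -154.6587386    46.24645242] [ 0.26851136  0.0494537  -2.96701184]
```

```bash
python3 - <<'E'
from h import *
T=np.mean([(manip.get_image('side'),manip.sense()['tcp_pos'])[1] for _ in range(3)],0)
b=shot('side','s5.png'); s=manip.sense(); print(T,s['tcp_pos'],s['t'])
cv2.imwrite('pics/z5.png',cv2.resize(b[225:285,255:320],(780,720)[:2],interpolation=cv2.INTER_CUBIC)[:600,:,::-1])
g=b.astype(int).sum(2)
for v in range(250,272,2): print(v,*g[v,274:302])
R=Rm(s['tool_rot']);c=T+R@[1.8,0,43.5]; th=np.linspace(0,6.28,181)
for z,r in((c[2],20),(40,20),(40,21.5)):
    q=np.array([proj('side',[c[0]+r*np.cos(a),c[1]+r*np.sin(a),z]) for a in th]); print(z,r,q.min(0).round(2),q.max(0).round(2))
E
```

```text
[ 549.77239713 -154.73504769   89.83179811] [ 549.68941554 -154.70261756   89.78874864] 8.8
250 320 317 269 382 372 373 342 368 399 455 403 282 253 265 254 283 307 304 319 337 333 371 372 368 370 375 373 311
252 315 317 288 252 356 370 365 365 365 363 365 367 370 369 370 367 368 369 369 369 366 369 368 367 366 368 319 309
254 317 312 317 291 217 375 530 567 561 566 564 565 566 565 573 575 338 580 346 358 364 370 379 353 337 309 301 310
256 315 317 321 319 317 213 339 355 441 550 559 591 596 598 628 625 586 589 571 577 349 336 319 328 270 310 306 306
258 321 318 319 322 322 268 206 221 221 247 275 263 260 272 270 266 272 302 323 313 310 315 310 302 308 308 309 302
260 323 323 317 322 329 254 206 228 237 234 239 249 268 275 293 298 309 310 315 317 315 315 316 274 262 315 310 320
262 317 317 316 319 268 250 236 221 246 240 240 251 266 274 290 297 306 309 318 317 318 323 302 218 205 316 308 310
264 324 317 320 317 288 263 275 235 241 239 236 259 267 268 331 296 300 308 318 319 297 311 236 182 299 315 310 310
266 324 326 318 320 323 304 286 247 214 183 211 240 261 256 290 308 285 283 267 240 166 126 209 302 314 318 314 312
268 322 324 321 317 315 320 320 300 258 221 168 167 139 142 140 138 137 178 153 204 276 319 312 309 310 309 310 306
270 300 304 305 301 301 303 300 300 301 304 304 303 306 303 304 303 306 305 304 280 305 307 308 307 303 302 305 304
46.33251047181024 20 [280.   252.74] [298.72 266.04]
40 20 [280.03 254.83] [298.68 268.15]
40 21.5 [279.33 254.35] [299.38 268.66]
```

View pics/z5.png

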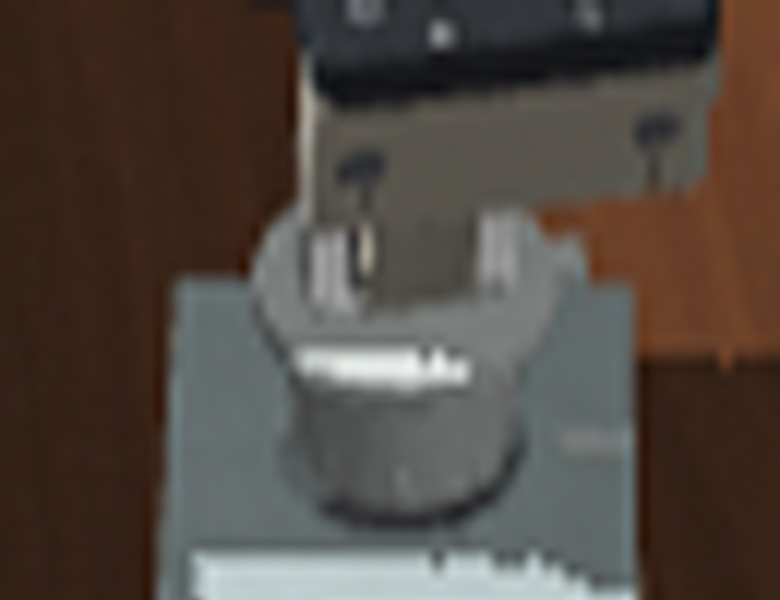

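The foot's front edge (v≈267) would land slightly past the bore's front rim (v≈268.8). I'll shift about 1.7 mm away from the camera and lower gently.

```bash
python3 shift.py '[0, -1.7, 0, 0, 8, 0, 0, 2, 0, 8, 0, 0, 2, 0, 8, 0, 0, 1, 0, 8, 0, 0, 1, 0, 8, 0, 0, 1, 0, 8, 0, 0, 0, 0, 8, 0, 0, 0, 0, 8]' 12
python3 shift.py '[0, 0, 0.7, 0, 8, 0, 0, 0.7, 0, 8, 0, 0, 0, 0, 8, 0, 0, 0, 0, 8]'
```

```text
t: 9.6
tcp_pos: [549.5, -153.0, 82.6]
tool_rot: [0.0, 1.0, 0.029, 0.0]
ft_force: [0.7, 0.8, -3.3]
finger_gap: 11.8
grip_force: 12.0
t: 10.0
tcp_pos: [549.5, -153.0, 81.2]
tool_rot: [-0.0, 1.0, 0.029, -0.0]
ft_force: [0.0, -0.3, -2.6]
finger_gap: 12.3
grip_force: 12.0
```

No contact yet with the underside at about 38 mm, so the foot has entered the bore. I'll go on down towards the key top (TCP about 61.5).

```bash
python3 shift.py '[0, 0, 2, 0, 8, 0, 0, 2, 0, 8, 0, 0, 2, 0, 8, 0, 0, 0, 0, 8, 0, 0, 0, 0, 8]'
python3 shift.py '[0, 0, 2, 0, 8, 0, 0, 2, 0, 8, 0, 0, 2, 0, 8, 0, 0, 2, 0, 8, 0, 0, 2, 0, 8, 0, 0, 0, 0, 8, 0, 0, 0, 0, 8]'
python3 -c "
from h import *
s=manip.sense();print(s['ft_force'].round(2),s['wrist_torque'].round(3),s['joint_positions'].round(2))"
```

```text
t: 10.5
tcp_pos: [549.4, -153.0, 75.1]
tool_rot: [-0.0, 1.0, 0.029, -0.0]
ft_force: [-0.1, 0.1, -2.6]
finger_gap: 12.1
grip_force: 12.0
t: 11.2
tcp_pos: [549.5, -153.0, 65.1]
tool_rot: [0.0, 1.0, 0.029, -0.0]
ft_force: [1.2, -0.1, -2.9]
finger_gap: 12.2
grip_force: 12.0
[ 1.16 -0.07 -2.88] [-0.042  0.167  0.043] [-0.26  0.6   0.62  1.94 -0.5   0.76 -0.86]
```

```bash
python3 shift.py '[0, 0, 1, 0, 8, 0, 0, 1, 0, 8, 0, 0, 0.5, 0, 8, 0, 0, 0, 0, 8]'; python3 shift.py '[0, 0, 0.5, 0, 8, 0, 0, 0.5, 0, 8, 0, 0, 0, 0, 8]';  python3 shift.py '[0, 0, 0.5, 0, 8, 0, 0, 0, 0, 8, 0, 0, 0, 0, 8]'
```

```text
t: 11.6
tcp_pos: [549.4, -153.0, 62.6]
tool_rot: [-0.0, 1.0, 0.029, -0.0]
ft_force: [0.2, 0.2, -3.3]
finger_gap: 12.0
grip_force: 12.0
t: 11.9
tcp_pos: [549.4, -153.0, 61.6]
tool_rot: [-0.0, 1.0, 0.029, -0.0]
ft_force: [-0.0, 0.3, -3.1]
finger_gap: 12.0
grip_force: 12.0
t: 12.2
tcp_pos: [549.6, -153.0, 61.4]
tool_rot: [-0.0, 1.0, 0.029, 0.0]
ft_force: [-0.3, -0.1, 0.9]
finger_gap: 11.8
grip_force: 12.0
```

Contact with the key top at TCP z≈61.3, about 4 N. The post axis sits 1.8 mm off the TCP along tool x, so each turn row needs a small compensating y shift. Sweeping anticlockwise now, checking the force every two rows.

```bash
f(){ grep -E 'tcp_pos|ft_force|rot'|tr '\n' ' ';echo; }
python3 shift.py '[0, 0.11, 0.2, -0.06, 8, 0, 0.11, 0, -0.06, 8, 0, 0, 0, 0, 8]' |f
python3 shift.py '[0, 0.11, 0, -0.06, 8, 0, 0, 0, 0, 8]' |f
python3 shift.py '[0, 0.11, 0, -0.06, 8, 0, 0, 0, 0, 8]' |f
python3 shift.py '[0, 0.11, 0, -0.06, 8, 0, 0, 0, 0, 8]' |f
python3 shift.py '[0, 0.11, 0, -0.06, 8, 0, 0, 0, 0, 8]' |f
python3 -c "
from h import *
s=manip.sense();print(s['ft_force'].round(2),s['wrist_torque'].round(3))"
```

```text
tcp_pos: [549.9, -153.5, 61.4] tool_rot: [0.0, 0.996, 0.089, 0.001] ft_force: [0.1, -0.9, 1.8] 
tcp_pos: [549.9, -153.6, 61.4] tool_rot: [0.0, 0.993, 0.118, 0.001] ft_force: [-1.3, 0.4, 2.6] 
tcp_pos: [549.9, -153.6, 61.3] tool_rot: [0.0, 0.989, 0.148, 0.0] ft_force: [0.1, -0.7, 3.4] 
tcp_pos: [549.8, -153.6, 61.3] tool_rot: [-0.0, 0.984, 0.177, 0.0] ft_force: [-1.0, -0.1, 4.2] 
tcp_pos: [549.8, -153.6, 61.2] tool_rot: [-0.0, 0.978, 0.207, 0.0] ft_force: [-0.9, 0.1, 4.3] 
[-0.86  0.11  4.27] [ 0.082  0.261 -0.004]
```

```bash
f(){ grep -E 'tcp_pos|ft_force|rot'|tr '\n' ' ';echo; }
for i in 1; do :; done
python3 shift.py '[0, 0.11, 0, -0.06, 8, 0, 0, 0, 0, 8]' |f
python3 shift.py '[0, 0.11, 0, -0.06, 8, 0, 0, 0, 0, 8]' |f
python3 shift.py '[0, 0.11, 0, -0.06, 8, 0, 0, 0, 0, 8]' |f
python3 shift.py '[0, 0.11, 0, -0.06, 8, 0, 0, 0, 0, 8]' |f
python3 shift.py '[0, 0.11, 0, -0.06, 8, 0, 0, 0, 0, 8]' |f
python3 shift.py '[0, 0.11, 0, -0.06, 8, 0, 0, 0, 0, 8]' |f
```

```text
tcp_pos: [549.8, -153.6, 61.1] tool_rot: [-0.0, 0.972, 0.236, 0.0] ft_force: [-1.0, 0.7, 4.5] 
tcp_pos: [549.8, -153.7, 61.0] tool_rot: [-0.0, 0.964, 0.265, 0.0] ft_force: [-1.4, 0.5, 2.7] 
tcp_pos: [549.3, -153.6, 60.4] tool_rot: [-0.0, 0.956, 0.294, -0.0] ft_force: [-1.0, 0.4, -2.5] 
tcp_pos: [549.2, -153.8, 60.2] tool_rot: [-0.0, 0.947, 0.322, -0.001] ft_force: [-0.1, 1.1, -2.7] 
tcp_pos: [549.4, -153.8, 60.4] tool_rot: [-0.0, 0.937, 0.35, -0.0] ft_force: [-0.9, 0.7, -2.8] 
tcp_pos: [549.6, -153.8, 60.6] tool_rot: [-0.0, 0.926, 0.378, -0.0] ft_force: [0.5, 0.4, -3.3]
```

The load vanished at yaw≈0.6 (+4.5 → −2.5 N), so the notch has found the key. I'll go back a touch and lower.

```bash
f(){ grep -E 'tcp_pos|ft_force|rot'|tr '\n' ' ';echo; }
python3 -c "
from h import *
s=manip.sense();print(s['ft_force'].round(2),s['wrist_torque'].round(3))"
python3 shift.py '[0, -0.11, 0, 0.06, 8, 0, 0, 0.5, 0, 8, 0, 0, 0, 0, 8]' |f
python3 shift.py '[0, 0, 0.5, 0, 8, 0, 0, 0, 0, 8]' |f
python3 -c "
from h import *
s=manip.sense();print(s['ft_force'].round(2),s['wrist_torque'].round(3))"
```

```text
[ 0.5   0.41 -3.27] [ 0.267  0.2   -0.009]
tcp_pos: [549.7, -153.8, 60.3] tool_rot: [-0.0, 0.936, 0.352, -0.0] ft_force: [-0.1, 0.9, -2.4] 
tcp_pos: [549.8, -153.8, 59.9] tool_rot: [-0.0, 0.936, 0.352, -0.0] ft_force: [-0.1, 1.9, -2.6] 
[-0.11  1.91 -2.6 ] [0.435 0.232 0.004]
```

```bash
f(){ grep -E 'tcp_pos|ft_force|rot'|tr '\n' ' ';echo; }
python3 shift.py '[0.26, -0.3, 1, 0, 8, 0, 0, 1, 0, 8, 0, 0, 0, 0, 8]' |f
python3 shift.py '[0, 0, 1, 0, 8, 0, 0, 1, 0, 8, 0, 0, 0, 0, 8]' |f
python3 shift.py '[0, 0, 1, 0, 8, 0, 0, 0.5, 0, 8, 0, 0, 0, 0, 8]' |f
python3 -c "
from h import *
s=manip.sense();print(s['ft_force'].round(2),s['wrist_torque'].round(3))"
```

```text
tcp_pos: [549.9, -153.7, 57.8] tool_rot: [-0.0, 0.936, 0.352, -0.0] ft_force: [0.6, 1.5, -3.4] 
tcp_pos: [549.9, -153.7, 55.8] tool_rot: [-0.0, 0.936, 0.352, -0.0] ft_force: [-0.7, 1.5, -2.9] 
tcp_pos: [549.9, -153.7, 54.4] tool_rot: [-0.0, 0.936, 0.352, -0.0] ft_force: [0.6, 2.1, -2.4] 
[ 0.63  2.15 -2.38] [0.347 0.241 0.01 ]
```

```bash
f(){ grep -E 'tcp_pos|ft_force|rot'|tr '\n' ' ';echo; }
python3 shift.py '[0, 0, 0.5, 0, 8, 0, 0, 0.5, 0, 8, 0, 0, 0, 0, 8]' |f
python3 shift.py '[0, 0, 0.4, 0, 8, 0, 0, 0, 0, 8, 0, 0, 0, 0, 8]' |f
python3 -c "
from h import *
s=manip.sense();print(s['ft_force'].round(2),s['wrist_torque'].round(3))"
```

```text
tcp_pos: [549.9, -153.7, 53.5] tool_rot: [-0.0, 0.936, 0.352, 0.0] ft_force: [-0.9, 1.9, -1.3] 
tcp_pos: [549.9, -153.7, 53.5] tool_rot: [-0.0, 0.936, 0.352, 0.0] ft_force: [-3.2, 2.8, 5.4] 
[-3.18  2.8   5.44] [0.504 0.793 0.047]
```

Home: it dropped 8 mm and now sits on the seat. I'll ease the load and turn clockwise.

```bash
f(){ grep -E 'tcp_pos|ft_force|rot'|tr '\n' ' ';echo; }; g(){ python3 -c "
from h import *
s=manip.sense();print(s['ft_force'].round(2),s['wrist_torque'].round(3),s['grip_force'])"; }
python3 shift.py '[0, 0, -0.3, 0, 8, 0, 0, 0, 0, 8, 0, 0, 0, 0, 8]' 18 |f; g
python3 shift.py '[0, -0.11, 0, 0.06, 8, 0, -0.11, 0, 0.06, 8, 0, -0.11, 0, 0.06, 8, 0, 0, 0, 0, 8]' |f; g
python3 shift.py '[0, -0.11, 0, 0.06, 8, 0, -0.11, 0, 0.06, 8, 0, 0, 0, 0, 8]' |f; g
```

```text
tcp_pos: [549.9, -153.7, 53.5] tool_rot: [-0.0, 0.936, 0.352, 0.0] ft_force: [-1.3, 1.7, 4.4] 
[-1.27  1.73  4.38] [0.546 0.665 0.028] 17.999758422374725
tcp_pos: [550.1, -153.2, 53.5] tool_rot: [0.0, 0.964, 0.266, 0.0] ft_force: [-0.2, 2.7, 3.5] 
[-0.24  2.74  3.5 ] [ 0.581  0.409 -0.016] 18.0002823472023
tcp_pos: [549.9, -153.2, 53.5] tool_rot: [0.0, 0.978, 0.208, 0.0] ft_force: [-0.9, 2.5, 3.4] 
[-0.86  2.49  3.39] [ 0.632  0.48  -0.009] 18.000411093235016
```

```bash
python3 - <<'E'
from h import *
b=shot('side','s6.png'); s=manip.sense();T=s['tcp_pos'];R=Rm(s['tool_rot'])
cv2.imwrite('pics/z6.png',cv2.resize(b[225:285,255:320],(780,720),interpolation=cv2.INTER_CUBIC)[:600,:,::-1])
k=lambda p:((proj('side',p)-[255,225]+.5)*12).round()
c=T+R@[1.8,0,0]
for a in(0.42,0.6,0.75): print(a,k([c[0]+31*np.cos(a),c[1]+31*np.sin(a),45])-[18,0], k([c[0]+18*np.cos(a),c[1]+18*np.sin(a),82])-[18,0],k([c[0]-18*np.cos(a),c[1]-18*np.sin(a),82])-[18,0])
E
```

```text
0.42 [544. 350.] [486. 227.] [310. 301.]
0.6 [526. 333.] [474. 216.] [321. 312.]
0.75 [507. 321.] [463. 209.] [332. 319.]
```

View pics/z6.png

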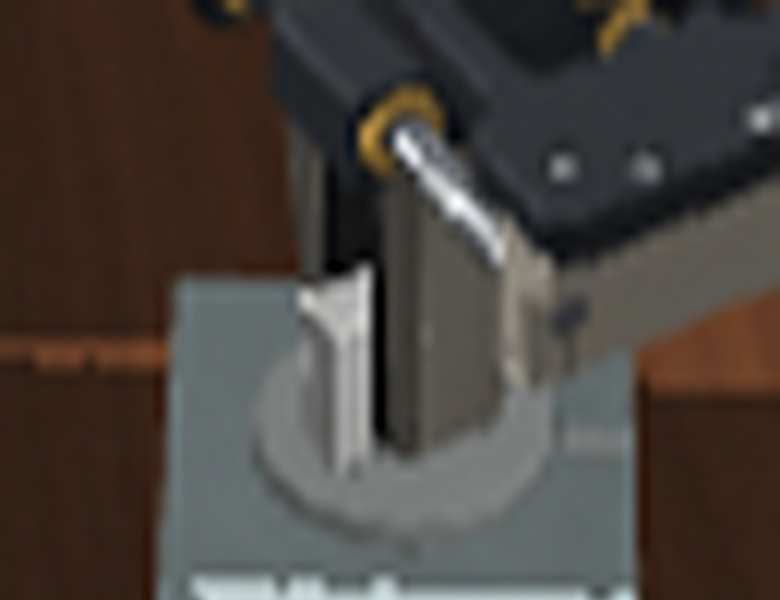

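The post sits low with its flange almost on the block (flange centre ≈ (405,450) in the crop), and the tang is square in the pads. I'll keep turning clockwise to the rib at yaw ≈ −0.14.

```bash
f(){ grep -E 'tcp_pos|ft_force|rot'|tr '\n' ' ';echo; }; g(){ python3 -c "
from h import *
s=manip.sense();print(s['ft_force'].round(2),s['wrist_torque'].round(3),s['tau'].round(2)[6])"; }
python3 shift.py '[0, -0.11, 0, 0.06, 8, 0, -0.11, 0, 0.06, 8, 0, -0.11, 0, 0.06, 8]' |f; g
python3 shift.py '[0, -0.11, 0, 0.06, 8, 0, -0.11, 0, 0.06, 8, 0, 0, 0, 0, 8]' |f; g
python3 shift.py '[0, -0.11, 0, 0.06, 8, 0, -0.11, 0, 0.06, 8, 0, 0, 0, 0, 8]' |f; g
python3 shift.py '[0, -0.05, 0, 0.03, 8, 0, 0, 0, 0, 8]' |f; g
python3 shift.py '[0, -0.05, 0, 0.03, 8, 0, 0, 0, 0, 8]' |f; g
```

```text
tcp_pos: [549.6, -153.0, 53.5] tool_rot: [0.0, 0.993, 0.119, 0.0] ft_force: [-1.1, 3.0, 3.4] 
[-1.15  2.96  3.44] [0.62  0.491 0.133] 0.37
tcp_pos: [549.4, -152.8, 53.5] tool_rot: [0.0, 0.998, 0.06, -0.0] ft_force: [-1.2, 3.1, 5.0] 
[-1.16  3.12  4.98] [ 0.593  0.618 -0.012] -0.29
tcp_pos: [549.4, -152.5, 53.5] tool_rot: [-0.0, 1.0, -0.0, -0.0] ft_force: [-1.0, 3.0, 4.8] 
[-0.97  2.98  4.84] [ 0.693  0.666 -0.023] -0.28
tcp_pos: [549.4, -152.5, 53.5] tool_rot: [-0.0, 1.0, -0.016, -0.0] ft_force: [-3.4, 2.8, 5.3] 
[-3.38  2.78  5.3 ] [0.682 0.689 0.024] -0.17
tcp_pos: [549.4, -152.5, 53.5] tool_rot: [-0.0, 1.0, -0.031, -0.0] ft_force: [-1.2, 3.0, 5.5] 
[-1.15  3.01  5.46] [0.608 0.692 0.063] -0.17
```

Moving torque is 0.13 N m, so the post is carrying the insert. Now to feel for the stop in small steps.

```bash
f(){ grep -E 'tcp_pos|ft_force|rot'|tr '\n' ' ';echo; }; g(){ python3 -c "
from h import *
s=manip.sense();print(s['ft_force'].round(2),s['wrist_torque'].round(3),s['tau'].round(2)[6])"; }
python3 shift.py '[0, -0.05, 0, 0.03, 8, 0, 0, 0, 0, 8]' |f; g
python3 shift.py '[0, -0.05, 0, 0.03, 8, 0, 0, 0, 0, 8]' |f; g
python3 shift.py '[0, -0.03, 0, 0.02, 8, 0, 0, 0, 0, 8]' |f; g
python3 shift.py '[0, -0.03, 0, 0.02, 8, 0, 0, 0, 0, 8]' |f; g
```

```text
tcp_pos: [549.4, -152.5, 53.5] tool_rot: [-0.0, 0.999, -0.047, -0.0] ft_force: [-2.5, 2.3, 5.0] 
[-2.46  2.33  4.98] [0.586 0.743 0.048] -0.16
tcp_pos: [549.4, -152.4, 53.5] tool_rot: [0.0, 0.998, -0.062, -0.0] ft_force: [-2.1, 2.7, 5.4] 
[-2.11  2.68  5.44] [0.582 0.732 0.032] -0.16
tcp_pos: [549.3, -152.4, 53.5] tool_rot: [0.0, 0.997, -0.071, -0.0] ft_force: [-2.2, 2.5, 5.3] 
[-2.25  2.54  5.34] [0.64  0.726 0.087] -0.15
tcp_pos: [549.3, -152.4, 53.5] tool_rot: [0.0, 0.997, -0.081, -0.0] ft_force: [-2.3, 1.5, 5.3] 
[-2.29  1.53  5.35] [0.594 0.722 0.041] -0.15
```

```bash
f(){ grep -E 'ft_force|rot'|tr '\n' ' ';echo; }; g(){ python3 -c "
from h import *
s=manip.sense();print(s['ft_force'].round(2),s['wrist_torque'].round(3),s['tau'].round(2)[6])"; }
python3 shift.py '[0, -0.03, 0, 0.02, 8, 0, 0, 0, 0, 8]' |f; g
python3 shift.py '[0, -0.03, 0, 0.02, 8, 0, 0, 0, 0, 8]' |f; g
python3 - <<'E'
from h import *
b=shot('side','s7.png')
cv2.imwrite('pics/z7.png',cv2.resize(b[225:285,255:320],(780,720),interpolation=cv2.INTER_CUBIC)[:600,:,::-1])
E
```

```text
tool_rot: [0.0, 0.996, -0.091, -0.0] ft_force: [-3.1, 2.6, 6.1] 
[-3.08  2.63  6.06] [0.609 0.788 0.076] -0.16
tool_rot: [-0.0, 0.995, -0.101, -0.0] ft_force: [-3.0, 2.8, 6.1] 
[-3.03  2.82  6.15] [0.721 0.755 0.065] -0.18
```

View pics/z7.png

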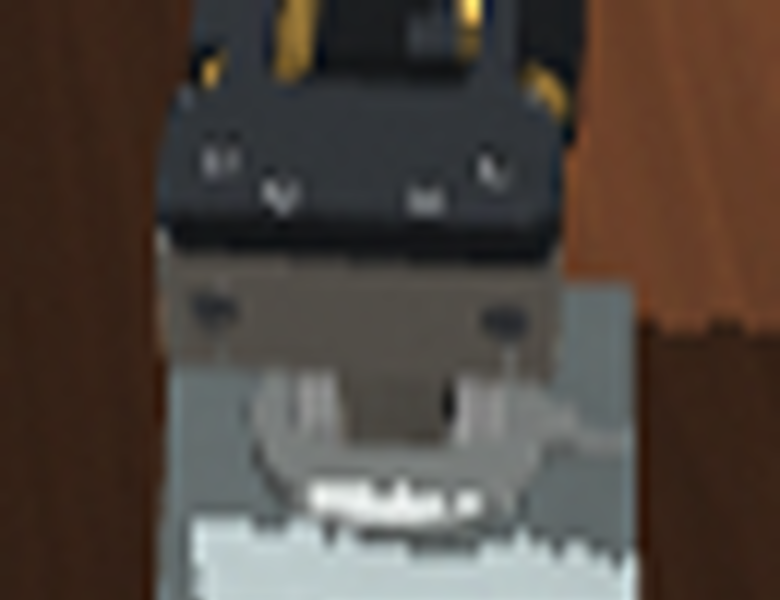

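The nose (crop ≈ (565,420)) now lines up with the rib (crop ≈ (600,437), which lies a few mm lower), and the flange is down on the block. I'll ease the load and release.

```bash
python3 shift.py '[0, 0, -0.6, 0, 8, 0, 0, -0.3, 0, 8, 0, 0, 0, 0, 14, 0, 0, 0, 0, 20, 0, 0, 0, 0, 40, 0, 0, 0, 0, 40, 0, 0, 0, 0, 40, 0, 0, 0, 0, 40]'
python3 shift.py '[0, 0, -10, 0, 40, 0, 0, -25, 0, 40, 0, 0, -40, 0, 40, 0, 0, -40, 0, 40, 0, 0, -30, 0, 40, 0, 0, 0, 0, 40]'
python3 shift.py '[-40, 0, 0, 0, 40, -40, 0, 0, 0, 40, -40, 0, 0, 0, 40, -40, 0, 0, 0, 40, 0, 0, 0, 0, 40, 0, 0, 0, 0, 40]'
python3 - <<'E'
from h import *
b=shot('side','s8.png');a=shot('top','t8.png')
z=lambda i,u,v:cv2.resize(i[v:v+60,u:u+65],(390,360),interpolation=cv2.INTER_CUBIC)
cv2.imwrite('pics/z8.png',np.hstack([z(a,320,185),z(b,255,225)])[:,:,::-1])
E
```

```text
t: 20.9
tcp_pos: [549.5, -152.3, 54.3]
tool_rot: [0.0, 0.995, -0.101, 0.0]
ft_force: [-0.6, -0.7, 0.5]
finger_gap: 40.0
grip_force: 0.0
t: 21.5
tcp_pos: [551.9, -153.4, 204.1]
tool_rot: [-0.0, 0.995, -0.101, 0.004]
ft_force: [1.1, -0.0, 0.2]
finger_gap: 39.8
grip_force: 0.0
t: 22.1
tcp_pos: [392.6, -119.5, 199.5]
tool_rot: [-0.001, 0.995, -0.1, 0.001]
ft_force: [-0.1, -0.5, -0.0]
finger_gap: 39.8
grip_force: 0.0
```

View pics/z8.png

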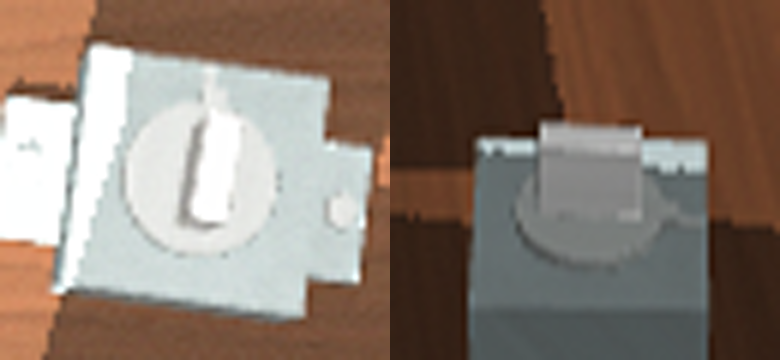

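The top view shows the post fully down with its nose (≈(214,100) in the crop) at the rib (≈(209,75)), about 1–3 mm to the clockwise side and inside tolerance. The gripper is clear, so I'll hand in.

```bash
python3 -c "
from station import manip
print(manip.finish_job())"
```

```text
the job is handed in; nothing more can be done
None
```

I handed the job in at about 22 s; no verdict was printed. The post is fully home on the key and released, with its nose about 1–3 mm clockwise of the rib by the last pictures. I did not clearly feel the end stop. The wrist force readings I took stayed under about 10 N, and the arm was kept clear of the jar, carton and screwdriver.

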